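# Try handle ferrules on the gauge pin

## Task

Two brass ferrules for file handles stand on the bench, alike outside but with different bores. Slide the one whose bore is wide enough gently over the gauge pin, all the way down until it sits flat on the gauge's base, and leave it there; stand the other one, which does not fit, upright in the cork-bottomed glass dish. Do not let the fitting ferrule drop down the pin.

Things in the scene. Friction and masses are not known exactly. Their poses are not given: they have to be found in the camera images.
- wide_sleeve: The ferrule that fits: plain brass tube standing upright, 40 mm outside diameter, 60 mm high, open through bore of 28 mm (thin 6 mm wall), 0.14 to 0.28 kg. Origin at its centre, half-way up (30 mm above its lower end); z along its axis, up. Loose.
- narrow_sleeve: The ferrule that does not fit: plain brass tube standing upright, same outside (40 mm diameter, 60 mm high) but with a bore of only 12 mm (thick 14 mm wall), 0.21 to 0.42 kg. Origin at its centre, half-way up (30 mm above its lower end); z along its axis, up. Loose. Either ferrule may stand in either place.
- gauge: The gauge, fixed to the bench: square dark steel base 70x70 mm, 14 mm thick, with an upright steel pin at its middle. The pin is 20 mm in diameter from the base's top up to 58 mm above the bench, then narrows evenly to 8 mm at its tip, 80 mm above the bench. Origin on the pin's axis at the underside of the base (bench level); z up, x and y along the base's sides. A ferrule fully down stands on the base's top, its centre 44 mm above this origin.
- dish: The reject dish, fixed to the bench: shallow round clear glass dish on a cork disc, 106 mm in diameter, 19 mm high over all; flat round floor about 68 mm across, 9 mm above the bench, inside a rim whose top is 19 mm above the bench. Origin at the centre of its underside (bench level); z up. Gauge and dish may change places.
There are look-alikes about, which are no part of the job. Leave any green look-alike of the wide_sleeve alone.

How it is judged (in metres and radians):
At the end, for the whole second after the job is handed in: Wide-bored ferrule down on the gauge pin: axes within 12 mm, its centre under 50 mm above the gauge's underside. Narrow-bored ferrule standing in the dish: within 20 mm of its centre, ferrule centre 34 to 46 mm above the bench. Both upright within 10 degrees, released, at rest (horizontal distance between wide_sleeve and gauge below 0.012 m and z of wide_sleeve in the frame of gauge below 0.05 m and linear speed of each of wide_sleeve, narrow_sleeve below 0.02 m/s and angular speed of each of wide_sleeve, narrow_sleeve below 0.2 rad/s and angle between each of wide_sleeve, narrow_sleeve's own z axis and vertical below 0.17 rad and horizontal distance between narrow_sleeve and dish below 0.02 m and z of narrow_sleeve in the frame of dish between 0.034 and 0.046 m); the robot touches nothing.
It fails at once if the fitting ferrule falls down the pin (faster than 0.7 m/s round the pin, a free drop of over 25 mm) (horizontal distance between wide_sleeve and gauge below 0.012 m and z of wide_sleeve in the frame of gauge below 0.11 m and linear speed of wide_sleeve above 0.7 m/s).
It also fails if it takes over 54 s, if anything falls off the work surface, if the arm or the gripper's body presses on something with over 40 N, if the wrist force passes 120 N, or if a joint passes its speed limit or range.

## Robot

A 6-joint arm with a two-finger parallel gripper is mounted at the origin on a cart in front of the work surface, level with it; the furniture and walls round the work are solid. World frame = base frame: x ahead of the robot, y to its left, z up, the work surface at z = 0. Lengths are in mm, angles in degrees, forces in N, time in s.
With the tool pointing down it reaches from about 300 to 850 mm from the base axis. Payload 4.2 kg.
Tool frame: the origin (TCP) lies at the very end of the fingers, on their centre line; the grasp point (between the pads) lies 19 mm behind it; z points along the fingers, y is the direction in which the jaws open and shut (so a half turn about z gives the same grasp; the last joint's range is limited). The gripper opens to 91 mm and grips with 3 to 60 N. Pads are 32 mm wide; open, the fingers measure 118 mm over their backs; the gripper's body (76 mm by 178 mm) begins 60 mm behind the grasp point.
Start: joints at [65.031, 18.312, 89.639, -0, 72.044, -1.146], TCP at [232.26, 526.024, 185.376] pointing down, gripper open.
Joint ranges: [-177.97, 177.97], [-48.28, 115.42], [12.27, 149.76], [-77.06, 257.06], [2.81, 150.46], [-146.56, 146.56]. Speed limits (degrees/s): [147.25, 147.25, 180, 180, 180, 180].

## Interface

Orientations are given as [roll, pitch, yaw] about the fixed x, y, z axes, in that order (R = Rz(yaw) Ry(pitch) Rx(roll)).
In Python, from workcell import telemetry, grab_frame, job gives the robot as it stands.
- The arm moves only by the tool drive_tool, never from a script. Its argument "moves" is a list of rows, each an object of numbers: "claw": the closure, from -1 (fully open) to 1 (shut); "dx", "dy", "dz": the shift along the tool's x, y, z in units of 20 mm (1.0 is 20 mm); "yaw": the turn about the tool's z in units of 0.15 rad (1.0 is 0.15 rad). In form: [{"claw": .., "dx": .., "dy": .., "dz": .., "yaw": ..}, ...]. A call has 1 to 5 rows; each row shifts and turns the pose as measured when the row begins, along the tool's axes as they then stand; what a row does not reach is not made up. A row lasts 1/8 s, in which the tool goes at most 62.5 mm and 10.7 degrees, less where a joint would pass 70% of its speed; a pose out of reach is approached as far as the arm can. A call with a number of a shift or a turn outside -1 to 1 is refused whole. A call with a gripper value outside its range is refused whole. The fingers move at their own pace and stop on an object; "grip_force" is the grip in N (left out, the last holds). Time passes only in rows, so rows that do not move let the fingers close. It gives the time, the measured TCP pose, the force and the opening at its end, in the units of the state.
- telemetry.state(): the state, without advancing time (a new reading comes with each control period).
- grab_frame(name): name is "scene" or "top"; returns a dict with "color" (384x512x3 uint8, blue, green, red), "vertical_fov" (degrees; the focal length in pixels is half the picture's height over the tangent of half this angle, whatever the lens; pixels are square), "cx", "cy" (the principal point, pixels), "dist" ([k1, k2, p1, p2, k3] as OpenCV has them; the pictures are not rectified), "pose" (4x4, takes a point from camera to world coordinates). Camera axes: x right, y down, z forward; pixel columns grow to the right and rows downward; lengths in mm; the calibration is good to about 2 mm. A picture is of the moment at which its call begins. There is no depth.
- job.job_done(): hands the job in, once; it reports no verdict.
The state is a dict: "time_s": time; "qpos": joint angles; "qvel": joint speeds; "effort": joint torques, N m; "ee_pos": TCP position; "ee_rot": TCP orientation; "force": force on the tool from outside, world axes, zero at the start; "torque": the same for the moment, N m; "gripper_width": finger opening in mm.
Only numpy, scipy, OpenCV 4.12 (cv2) and the standard library are available. Lean on these libraries where they do the work, as an engineer would, in place of code of your own. Each camera call takes 0.05 s, during which the arm holds its last target.

## Working session

There is one attempt and no reset: what is moved stays moved. The work goes in short steps, Python scripts to look and compute and a tool call to move; the robot and the scene stay as the last step left them, time stands still between calls to the robot, and variables do not carry over. Pictures are saved under pics/ and viewed, and the job is handed in when it is done.

Besides the shell and the picture viewer there is one more tool, called after "Call:" by a JSON object that holds its "op" and its "data". drive_tool: Moves the arm, as the interface text tells. Its arguments: {"type":"object","properties":{"moves":{"type":"array"},"grip_force":{"type":"number"}},"required":["moves"]}

```bash
mkdir -p pics; ls
cat > h.py <<'E'
import numpy as np,cv2
from workcell import telemetry, grab_frame, job
def K(f):
    h=f["color"].shape[0]; fl=h/2/np.tan(np.radians(f["vertical_fov"])/2)
    return np.array([[fl,0,f["cx"]],[0,fl,f["cy"]],[0,0,1]])
def ray(f,uv):
    p=cv2.undistortPoints(np.array(uv,float).reshape(-1,1,2),K(f),np.array(f["dist"],float)).reshape(-1,2)
    T=np.array(f["pose"]); d=np.c_[p,np.ones(len(p))]@T[:3,:3].T
    return T[:3,3],d
def onz(f,uv,z):
    o,d=ray(f,uv); return o+d*((z-o[2])/d[:,2])[:,None]
def proj(f,P):
    T=np.linalg.inv(np.array(f["pose"])); r,_=cv2.Rodrigues(T[:3,:3])
    return cv2.projectPoints(np.array(P,float).reshape(-1,1,3),r,T[:3,3],K(f),np.array(f["dist"],float))[0].reshape(-1,2)
E
python3 - <<'E'
from h import *
import pickle
print(telemetry.state())
for n in("scene","top"):
    f=grab_frame(n); pickle.dump(f,open(n+"0.pkl","wb")); cv2.imwrite(f"pics/{n}0.png",f["color"]); print(n,f["vertical_fov"],f["cx"],f["cy"],f["dist"],f["pose"])
E
```

```text
pics
{'time_s': 0.0, 'qpos': array([ 6.50291130e+01,  1.83521101e+01,  8.97052740e+01, -1.32937452e-03,
        7.20438180e+01, -1.14851330e+00]), 'qvel': array([-0.00842517, -0.06122966,  0.0299452 ,  0.00630176,  0.07881657,
        0.04858112]), 'effort': array([-1.54216508e-03, -4.12447500e+01, -2.31972742e+01,  7.28238327e-02,
        4.58214688e-02, -1.37609377e-04]), 'ee_pos': array([232.04363873, 525.50201149, 184.52329422]), 'ee_rot': array([-1.79898793e+02, -7.64848595e-04,  1.56178037e+02]), 'force': array([ 0.24889365, -0.27233929,  0.5519684 ]), 'torque': array([-0.01900698, -0.03124507,  0.01453382]), 'gripper_width': 91.0800680941127}
scene 54.801960228170586 256.6081745345524 189.7138621372982 [0.02666072 0.         0.         0.         0.        ] [[ 4.47059527e-01 -5.63889047e-01  6.94382403e-01 -3.82904314e+01]
 [-8.94502779e-01 -2.83210306e-01  3.45914296e-01 -2.57664611e+02]
 [ 1.59896986e-03 -7.75771271e-01 -6.31012185e-01  5.88171599e+02]
 [ 0.00000000e+00  0.00000000e+00  0.00000000e+00  1.00000000e+00]]
top 50.83083935869732 254.3550699328838 180.38746965737377 [-0.01016226  0.          0.          0.          0.        ] [[ 1.96365596e-03 -9.85094559e-01  1.72002485e-01  4.15139673e+02]
 [-9.99936147e-01 -2.01208898e-05  1.13004740e-02  2.86010553e+01]
 [-1.11285746e-02 -1.72013692e-01 -9.85031697e-01  8.89335520e+02]
 [ 0.00000000e+00  0.00000000e+00  0.00000000e+00  1.00000000e+00]]
```

View pics/scene0.png

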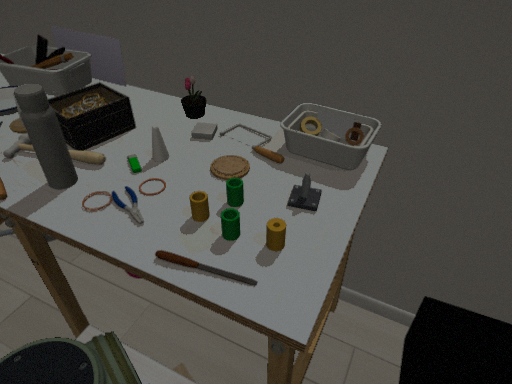

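View pics/top0.png

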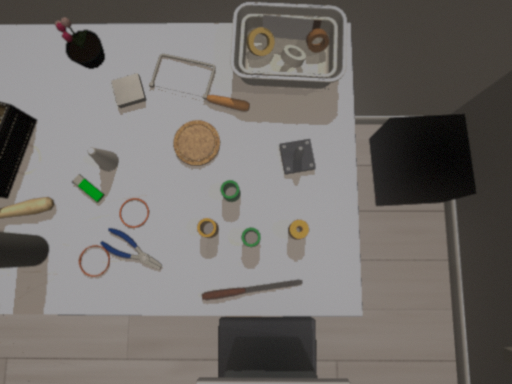

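The scene view shows two brass ferrules at about (200,206) and (276,234). The same two are at (207,228), with the wide bore, and (299,230), with the narrow bore, in the top view. The greens are at (231,190) and (251,237), the gauge at (297,157) and the dish at (197,143) in the top view. Next I'll measure them.

```bash
cat > m.py <<'E'
from h import *
import pickle
f=pickle.load(open("top0.pkl","rb")); s=pickle.load(open("scene0.pkl","rb"))
c=f["color"]; 
big=cv2.resize(c[125:265,165:325],None,fx=5,fy=5,interpolation=cv2.INTER_CUBIC)
cv2.imwrite("pics/topcrop.png",big[:, :800][:600]); 
for nm,fr in(("top",f),("scene",s)):
    hsv=cv2.cvtColor(fr["color"],cv2.COLOR_BGR2HSV)
    for col,lo,hi in(("brass",(14,120,60),(32,255,255)),("green",(55,120,30),(90,255,255))):
        m=cv2.inRange(hsv,lo,hi); 
        for k in cv2.findContours(m,cv2.RETR_EXTERNAL,cv2.CHAIN_APPROX_NONE)[0]:
            if cv2.contourArea(k)>100:
                (u,v),r=cv2.minEnclosingCircle(k); print(nm,col,cv2.boundingRect(k),round(u,1),round(v,1),round(r,1),cv2.contourArea(k))
E
python3 m.py
python3 - <<'E'
from h import *
import pickle
s=pickle.load(open("scene0.pkl","rb"))
cv2.imwrite("pics/scenecrop.png",cv2.resize(s["color"][145:265,180:340],None,fx=5,fy=5,interpolation=cv2.INTER_CUBIC)[:600])
E
```

```text
top brass (290, 220, 18, 19) 298.5 229.0 9.2 243.0
top brass (198, 219, 19, 18) 206.7 227.3 9.4 245.5
top brass (207, 96, 41, 13) 227.0 102.0 20.6 207.5
top brass (248, 28, 25, 27) 260.3 41.1 13.3 487.0
top green (222, 181, 17, 17) 229.6 189.3 8.5 198.5
top green (78, 179, 26, 23) 90.5 189.5 13.3 234.5
scene brass (291, 261, 53, 123) 316.5 322.0 66.1 823.0
scene brass (267, 218, 19, 33) 275.5 234.1 16.3 312.5
scene brass (190, 191, 18, 31) 199.5 206.0 15.2 234.0
scene brass (211, 157, 38, 22) 229.5 167.0 18.7 150.5
scene brass (254, 146, 29, 16) 268.0 152.5 14.7 128.5
scene brass (301, 117, 20, 18) 310.7 125.4 10.0 255.0
scene green (221, 208, 19, 32) 230.0 223.7 15.8 469.5
scene green (226, 178, 18, 29) 234.0 191.9 14.4 384.5
scene green (129, 157, 12, 16) 134.5 164.5 8.5 113.0
```

View pics/topcrop.png

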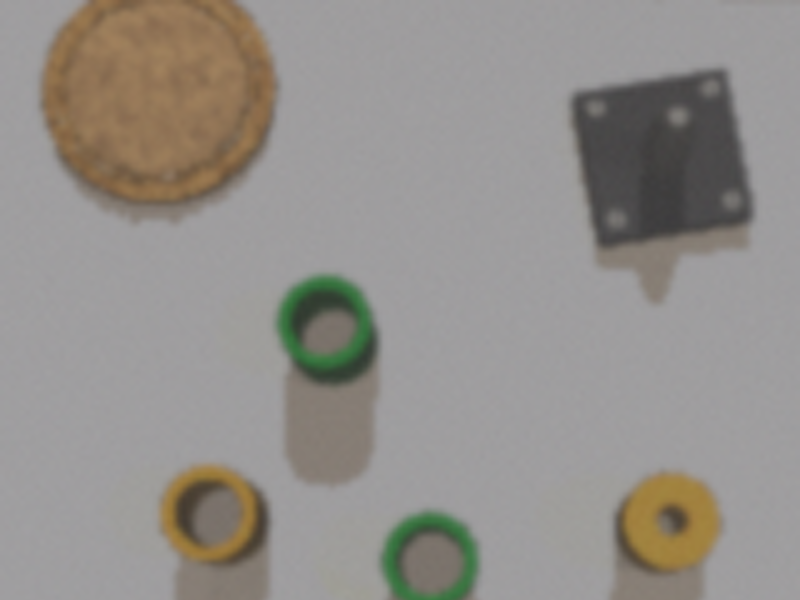

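View pics/scenecrop.png

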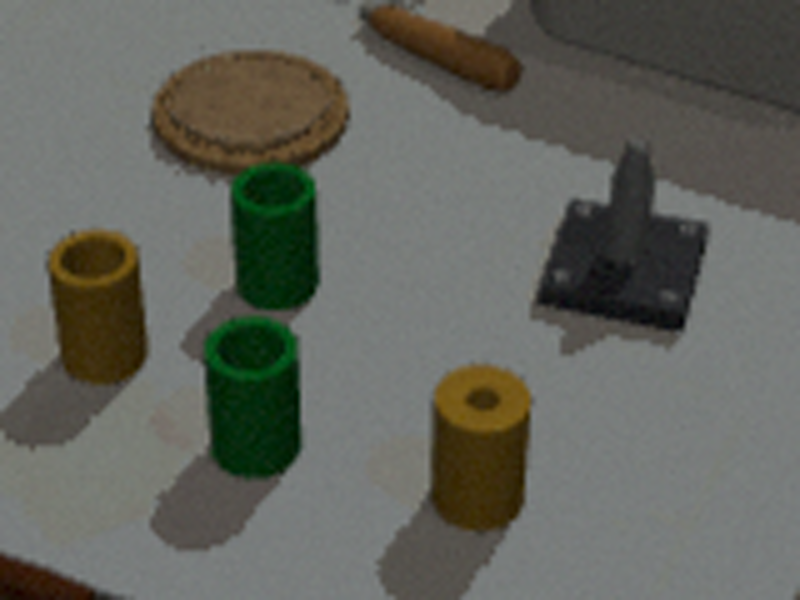

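The top crop confirms the thin-walled ferrule at (206.7,227.4) and the thick-walled one at (298.5,229). The pin tip is at about (300.2,148) and the dish centre is near (196.5,142).

```bash
cat > m2.py <<'E'
from h import *
import pickle
f=pickle.load(open("top0.pkl","rb")); s=pickle.load(open("scene0.pkl","rb"))
def cr(x,y): return ((x+.5)/5-.5+165,(y+.5)/5-.5+125)
def cs(x,y): return ((x+.5)/5-.5+180,(y+.5)/5-.5+145)
hsv=cv2.cvtColor(f["color"],cv2.COLOR_BGR2HSV)
print("wide",onz(f,[(206.7,227.4)],60),onz(s,[cs(94,258)],60))
print("narrow",onz(f,[(298.6,229)],60),onz(s,[cs(482,399)],60))
print("green",onz(f,[cr(326,322),cr(430,559)],60))
print("tip",onz(f,[cr(678,117)],80),onz(s,[cs(637,146)],80))
b=onz(f,[cr(574,95),cr(726,71),cr(751,216),cr(602,245)],14);print("base",b,b.mean(0))
b=onz(s,[cs(573,199),cs(708,224),cs(684,329),cs(539,303)],[14]);print("baseS",b,b.mean(0))
m=cv2.inRange(hsv,(8,70,90),(25,255,255));m[:, :170]=0;m[:,225:]=0;m[:115]=0;m[170:]=0
k=max(cv2.findContours(m,cv2.RETR_EXTERNAL,cv2.CHAIN_APPROX_NONE)[0],key=cv2.contourArea)
P=onz(f,k.reshape(-1,2),10)[:,:2].astype(np.float32);print("dish",cv2.minEnclosingCircle(P),cv2.boundingRect(k), onz(f,[cr(159,88)],12))
print("dishS",onz(s,[cs(250,104)],12))
E
python3 m2.py
```

```text
wide [[462.33959116 135.40265243  60.        ]] [[464.8704966  136.66996142  60.        ]]
narrow [[459.34435465 -52.29607193  60.        ]] [[460.92980009 -53.03167095  60.        ]]
green [[541.79145009  89.09421334  60.        ]
 [444.24508217  45.53015496  60.        ]]
tip [[624.19207078 -56.42723452  80.        ]] [[624.59542378 -56.5636098   80.        ]]
base [[651.39410714 -17.13287542  14.        ]
 [662.41246407 -85.18829595  14.        ]
 [596.2040439  -94.77348572  14.        ]
 [583.17422592 -28.87053983  14.        ]] [623.29621026 -56.49129923  14.        ]
baseS [[654.57210079 -17.50154202  14.        ]
 [665.9035133  -84.25937115  14.        ]
 [587.8249213  -99.37602105  14.        ]
 [574.54097048 -32.83731852  14.        ]] [620.71037647 -58.49356318  14.        ]
dish ((655.6089477539062, 169.0859375), 52.590614318847656) (174, 120, 46, 46) [[655.38574724 168.98981931  12.        ]]
dishS [[655.63563705 169.04864277  12.        ]]
```

Call:
{"op": "drive_tool", "data": {"moves": [{"claw": -1,"dx": -0.4,"dy": -0.9,"dz": 0,"yaw": 1},{"claw": -1,"dx": -0.54,"dy": -0.84,"dz": 0,"yaw": 1},{"claw": -1,"dx": -0.66,"dy": -0.75,"dz": 0,"yaw": 1},{"claw": -1,"dx": -0.77,"dy": -0.64,"dz": 0,"yaw": 1},{"claw": -1,"dx": -0.85,"dy": -0.53,"dz": 0,"yaw": 1}], "grip_force": 15}}

```text
time_s: 0.72
ee_pos: [230.7, 422.6, 182.0]
ee_rot: [-179.7, 0.3, 111.9]
force: [0.1, 0.3, 0.9]
gripper_width: 91.1
```

Call:
{"op": "drive_tool", "data": {"moves": [{"claw": -1,"dx": -0.92,"dy": -0.37,"dz": 0,"yaw": 1},{"claw": -1,"dx": -1,"dy": -0.2,"dz": 0,"yaw": 1},{"claw": -1,"dx": -1,"dy": 0,"dz": 0,"yaw": 0.55},{"claw": -1,"dx": -1,"dy": 0.2,"dz": 0,"yaw": 0},{"claw": -1,"dx": -1,"dy": 0.5,"dz": 0,"yaw": 0}]}}

```text
time_s: 1.35
ee_pos: [245.3, 317.1, 181.2]
ee_rot: [-179.7, 0.5, 89.4]
force: [-0.1, -0.1, 0.2]
gripper_width: 91.1
```

Call:
{"op": "drive_tool", "data": {"moves": [{"claw": -1,"dx": -1,"dy": 1,"dz": 0.3,"yaw": 0},{"claw": -1,"dx": -1,"dy": 1,"dz": 0.3,"yaw": 0},{"claw": -1,"dx": -1,"dy": 1,"dz": 0.3,"yaw": 0},{"claw": -1,"dx": -1,"dy": 1,"dz": 0.3,"yaw": 0},{"claw": -1,"dx": -1,"dy": 1,"dz": 0.3,"yaw": 0}]}}

```text
time_s: 1.98
ee_pos: [347.0, 210.9, 151.0]
ee_rot: [-179.8, 0.5, 90.0]
force: [-0.2, -0.1, -0.6]
gripper_width: 91.0
```

Call:
{"op": "drive_tool", "data": {"moves": [{"claw": -1,"dx": -0.75,"dy": 1,"dz": 0.5,"yaw": 0},{"claw": -1,"dx": -0.75,"dy": 1,"dz": 0.5,"yaw": 0},{"claw": -1,"dx": -0.75,"dy": 1,"dz": 0.5,"yaw": 0},{"claw": -1,"dx": -0.75,"dy": 1,"dz": 0.5,"yaw": 0},{"claw": -1,"dx": -0.75,"dy": 1,"dz": 0.5,"yaw": 0}]}}

```text
time_s: 2.6
ee_pos: [449.9, 130.1, 99.6]
ee_rot: [-179.8, 0.5, 90.3]
force: [0.1, 0.2, -0.0]
gripper_width: 91.3
```

Call:
{"op": "drive_tool", "data": {"moves": [{"claw": -1,"dx": 0,"dy": 0.7,"dz": 0,"yaw": 0},{"claw": -1,"dx": 0,"dy": 0,"dz": 0,"yaw": 0}]}}

```text
time_s: 2.85
ee_pos: [464.9, 129.2, 99.0]
ee_rot: [-179.7, 0.5, 90.3]
force: [-0.3, 0.4, -0.4]
gripper_width: 91.1
```

Call:
{"op": "drive_tool", "data": {"moves": [{"claw": -1,"dx": 0.35,"dy": -0.05,"dz": 0.2,"yaw": 0},{"claw": -1,"dx": 0,"dy": 0,"dz": 0.9,"yaw": 0},{"claw": -1,"dx": 0,"dy": 0,"dz": 0.9,"yaw": 0},{"claw": -1,"dx": 0,"dy": 0,"dz": 0.9,"yaw": 0},{"claw": -1,"dx": 0,"dy": 0,"dz": 0.7,"yaw": 0}]}}

```text
time_s: 3.48
ee_pos: [461.4, 140.5, 27.1]
ee_rot: [-179.9, 0.3, 90.6]
force: [-0.4, -0.6, -0.3]
gripper_width: 91.3
```

Run:
```python
from h import *
f=grab_frame("scene"); cv2.imwrite("pics/s1.png",cv2.resize(f["color"][120:280,140:350],None,fx=3.5,fy=3.5))
f=grab_frame("top"); cv2.imwrite("pics/t1.png",cv2.resize(f["color"][125:285,150:350],None,fx=3.5,fy=3.5))
```

```text
(no output)
```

View pics/s1.png

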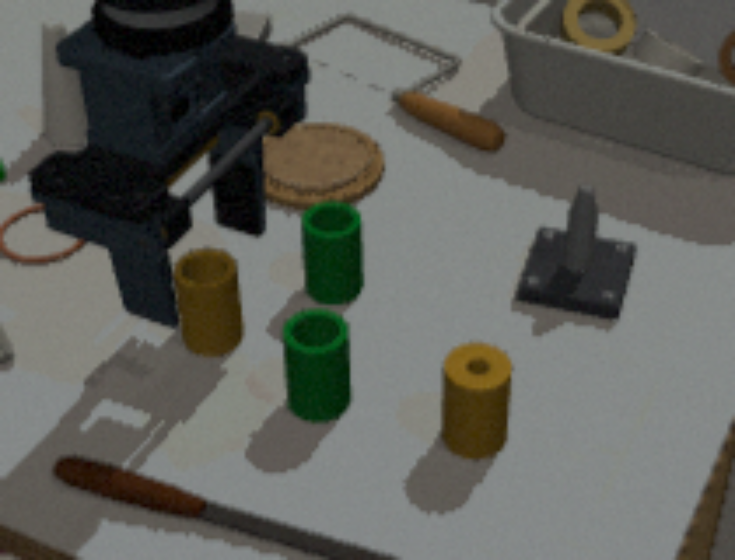

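The scene shows the ferrule at about (210,300) in the crop, slightly right of and below the midpoint of the fingertips at (195,277). I'll check this by projection.

Run:
```python
from h import *
s=telemetry.state(); print(s['ee_pos'],s['ee_rot'])
import pickle
f=pickle.load(open("scene0.pkl","rb"))
p=s['ee_pos']
P=[p,p+[45,0,0],p-[45,0,0],[463.5,136,60],[463.5,136,0],[463.5,136,21]]
print((proj(f,P)-[140,120])*3.5)
```

```text
[460.5966953  139.98134226  26.46796908] [-179.7236331     0.39293847   90.61054457]
[[201.46061777 308.70792668]
 [238.94447012 268.52244256]
 [161.02477944 352.04143276]
 [204.08330337 268.25958702]
 [212.95099295 337.75249689]
 [209.94126772 314.13806894]]
```

View pics/t1.png

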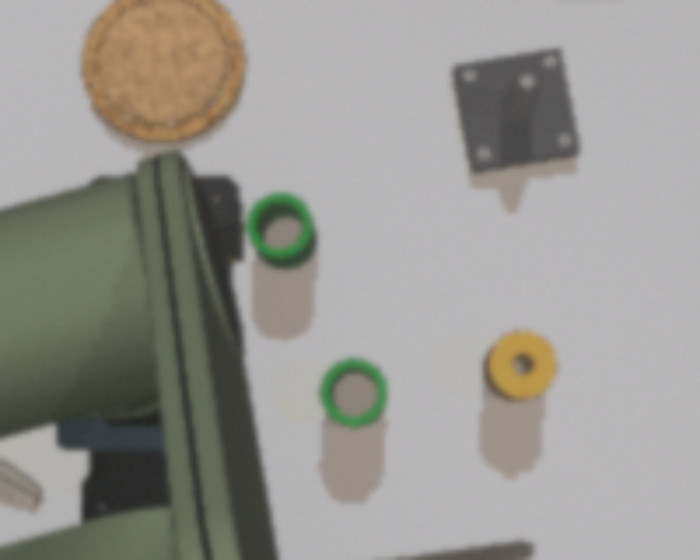

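Run:
```python
from h import *
import pickle
f=grab_frame("scene"); f0=pickle.load(open("scene0.pkl","rb"))
print(np.abs(np.array(f["pose"])-f0["pose"]).max())
pickle.dump(f,open("s1.pkl","wb"))
im=cv2.resize(f["color"][115:235,140:240],None,fx=5,fy=5,interpolation=cv2.INTER_CUBIC)
im=cv2.convertScaleAbs(im,alpha=2,beta=10)
p=telemetry.state()['ee_pos']
for z in(0,60):
  for sx in(1,-1):
    C=[p+[sx*x,y,z] for x,y in((45.5,-16),(45.5,16),(59,16),(59,-16))]
    q=((proj(f,C)-[140,115]+.5)*5).astype(int); cv2.polylines(im,[q],True,(0,0,255),1)
cv2.imwrite("pics/s2.png",im)
```

```text
0.0
```

View pics/s2.png

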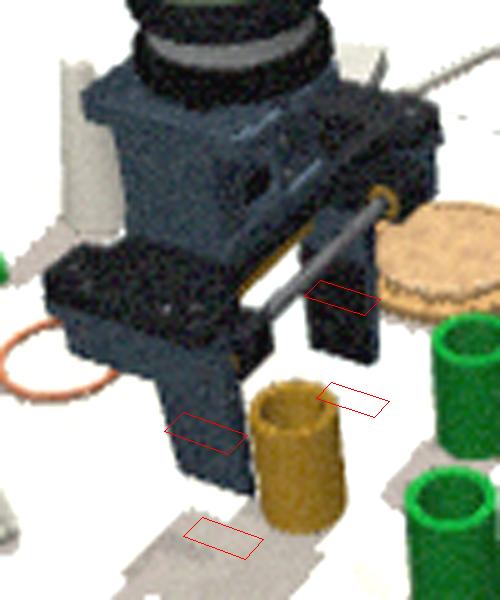

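Run:
```python
from h import *
import pickle
out=[]
for n,(x0,y0) in(("scene",(140,100)),("top",(140,120))):
    f=grab_frame(n); pickle.dump(f,open(n+"1.pkl","wb"))
    im=cv2.resize(f["color"][y0:y0+150,x0:x0+100],None,fx=4,fy=4,interpolation=cv2.INTER_CUBIC)
    im=cv2.convertScaleAbs(im,alpha=2,beta=10)
    p=telemetry.state()['ee_pos']
    def box(X,Y,z,c):
        C=[p+[x,y,z] for x,y in((-X,-Y),(X,-Y),(X,Y),(-X,Y))]
        q=((proj(f,C)-[x0,y0]+.5)*4).astype(int); cv2.polylines(im,[q],True,c,1)
    box(89,38,79,(0,0,255)); box(59,16,0,(255,0,255)); box(59,16,60,(255,0,0)); box(89,38,120,(0,200,255))
    out.append(im)
cv2.imwrite("pics/o1.png",np.hstack(out)); print(p)
```

```text
[462.60640954 140.0609595   28.13569196]
```

View pics/o1.png

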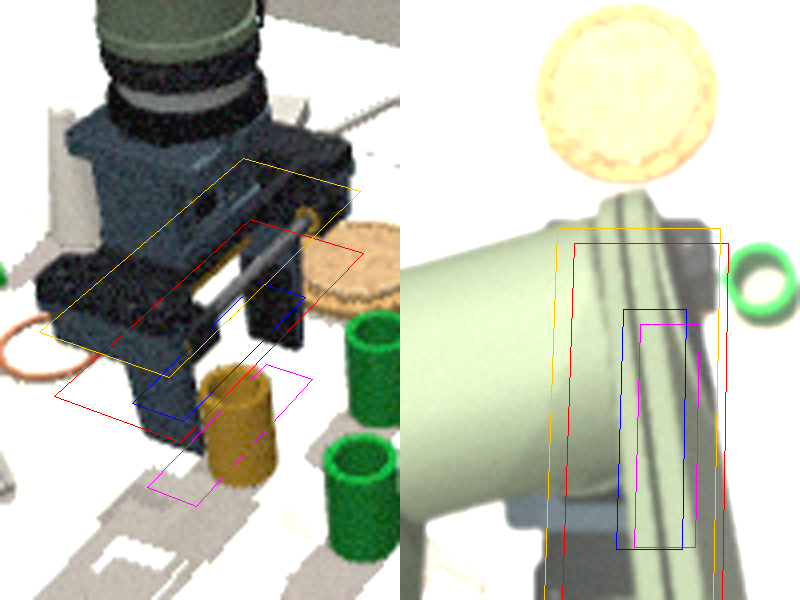

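Call:
{"op": "drive_tool", "data": {"moves": [{"claw": -1,"dx": -0.2,"dy": 0.05,"dz": 0.3,"yaw": 0},{"claw": -1,"dx": 0,"dy": 0,"dz": 0.3,"yaw": 0},{"claw": -1,"dx": 0,"dy": 0,"dz": 0,"yaw": 0}]}}

```text
time_s: 4.1
ee_pos: [464.7, 135.8, 16.5]
ee_rot: [179.9, 0.3, 90.5]
force: [-0.4, -0.6, 0.7]
gripper_width: 91.4
```

```bash
cat > look.py <<'E'
from h import *
import sys,pickle
n,x0,y0,w,h,s,o=sys.argv[1:]; x0,y0,w,h=map(int,(x0,y0,w,h)); s=float(s)
f=grab_frame(n); pickle.dump(f,open(o+".pkl","wb"))
im=cv2.resize(f["color"][y0:y0+h,x0:x0+w],None,fx=s,fy=s,interpolation=cv2.INTER_CUBIC)
cv2.imwrite(f"pics/{o}.png",cv2.convertScaleAbs(im,alpha=1.8,beta=10))
st=telemetry.state(); print(st['time_s'],st['ee_pos'].round(1),st['force'].round(1),st['gripper_width'])
E
python3 look.py scene 140 115 100 120 5 s3
```

```text
4.15 [465.  135.9  16.8] [-0.6 -0.7 -0. ] 91.42113775409533
```

View pics/s3.png

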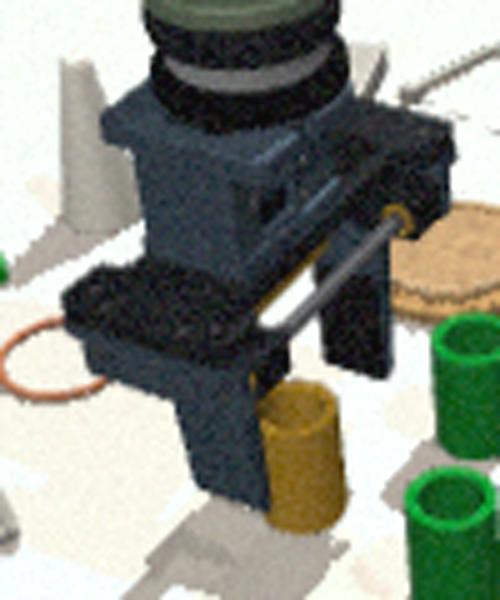

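Run:
```python
from h import *
import pickle
f=pickle.load(open("s3.pkl","rb"))
uv=[((x+.5)/5-.5+140,(y+.5)/5-.5+115) for x,y in((195,492),(265,508),(327,360),(388,378),(300,410))]
for z in(0,16,30,45): print(z,onz(f,uv,z)[:,:2].round(0).tolist())
```

```text
0 [[450.0, 189.0], [456.0, 154.0], [561.0, 188.0], [563.0, 152.0], [522.0, 178.0]]
16 [[437.0, 177.0], [442.0, 142.0], [545.0, 175.0], [546.0, 141.0], [507.0, 166.0]]
30 [[425.0, 166.0], [431.0, 133.0], [531.0, 165.0], [532.0, 131.0], [493.0, 156.0]]
45 [[413.0, 155.0], [418.0, 122.0], [515.0, 153.0], [517.0, 121.0], [479.0, 145.0]]
```

```bash
python3 - <<'E'
from h import *
import pickle
f=pickle.load(open("s3.pkl","rb"))
uv=[((x+.5)/5-.5+140,(y+.5)/5-.5+115) for x,y in((65,300),(88,372),(265,405),(455,150),(447,215))]
for z in(80,96,112,128,144,160): print(z,onz(f,uv,z)[:,:2].round(0).tolist())
E
python3 look.py top 140 110 120 150 4 t3
```

```text
80 [[463.0, 257.0], [426.0, 215.0], [442.0, 134.0], [654.0, 162.0], [602.0, 136.0]]
96 [[447.0, 241.0], [412.0, 200.0], [427.0, 122.0], [633.0, 149.0], [581.0, 124.0]]
112 [[432.0, 225.0], [397.0, 185.0], [412.0, 109.0], [611.0, 136.0], [561.0, 111.0]]
128 [[416.0, 209.0], [382.0, 170.0], [397.0, 97.0], [589.0, 122.0], [541.0, 99.0]]
144 [[400.0, 193.0], [368.0, 156.0], [381.0, 85.0], [567.0, 109.0], [521.0, 87.0]]
160 [[384.0, 176.0], [353.0, 141.0], [366.0, 72.0], [545.0, 96.0], [501.0, 74.0]]
4.2 [465.  136.   16.9] [-0.6  0.   0.2] 91.13956588812717
```

View pics/t3.png

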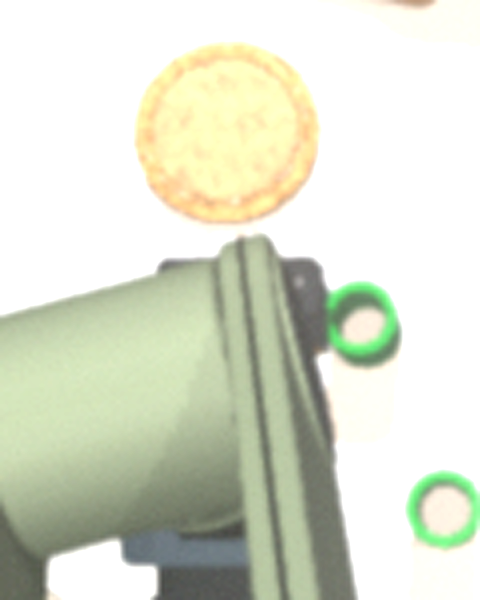

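Run:
```python
from h import *
import pickle
f=pickle.load(open("t3.pkl","rb"));s=pickle.load(open("s3.pkl","rb"))
# body far right(-y) top corner in both views -> triangulate; also far left
def tri(a,b):
    o1,d1=ray(f,[a]);o2,d2=ray(s,[b]);d1=d1[0];d2=d2[0]
    t=np.linalg.lstsq(np.c_[d1,-d2],o2-o1,rcond=None)[0]; return (o1+t[0]*d1).round(1),(o2+t[1]*d2).round(1)
c=lambda x,y:((x+.5)/4-.5+140,(y+.5)/4-.5+110)
d=lambda x,y:((x+.5)/5-.5+140,(y+.5)/5-.5+115)
print(tri(c(323,263),d(455,128)))
for z in(100,130,145,160,175): print(z,onz(f,[c(323,263),c(160,263),c(330,430)],z)[:,:2].round(0).tolist())
```

```text
(array([550.4,  98.7, 167.5]), array([550.6,  98.5, 167.5]))
100 [[563.0, 105.0], [563.0, 187.0], [480.0, 101.0]]
130 [[557.0, 102.0], [557.0, 181.0], [478.0, 98.0]]
145 [[555.0, 101.0], [555.0, 178.0], [476.0, 96.0]]
160 [[552.0, 99.0], [552.0, 175.0], [475.0, 95.0]]
175 [[549.0, 98.0], [549.0, 172.0], [474.0, 94.0]]
```

Call:
{"op": "drive_tool", "data": {"moves": [{"claw": -1,"dx": 0,"dy": -0.05,"dz": 0.3,"yaw": 0},{"claw": -1,"dx": 0,"dy": 0,"dz": 0.15,"yaw": 0},{"claw": -1,"dx": 0,"dy": 0,"dz": 0.1,"yaw": 0}]}}

```text
time_s: 4.58
ee_pos: [464.2, 136.0, 5.4]
ee_rot: [179.8, 0.3, 90.5]
force: [0.1, -0.9, -0.3]
gripper_width: 91.5
```

```bash
python3 look.py scene 140 115 100 120 5 s4
```

```text
4.625 [464.  135.9   5.2] [ 0.5 -0.2  0.1] 91.33586837087206
```

View pics/s4.png

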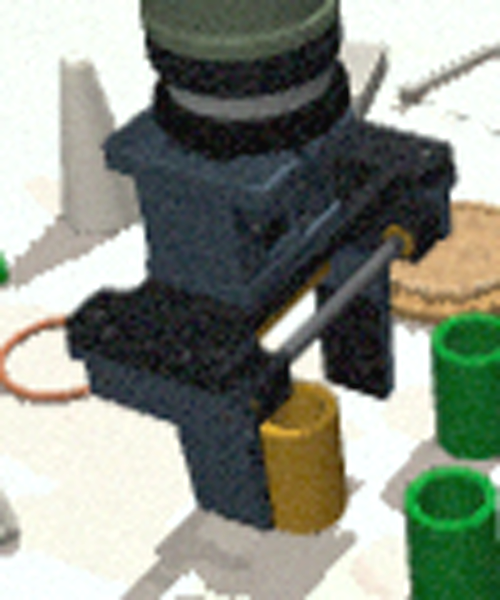

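Run:
```python
from h import *
import pickle
f=pickle.load(open("s4.pkl","rb"))
uv=[((x+.5)/5-.5+140,(y+.5)/5-.5+115) for x,y in((200,512),(272,530),(329,382),(390,397))]
for z in(5,20,30,38,45): print(z,onz(f,uv,z)[:,:2].round(0).tolist())
for P in ([464+59,136,5],[464,136,60],[464,136,0]): print((proj(f,P)-[140,115]+.5)*5-.5)
```

```text
5 [[436.0, 175.0], [441.0, 139.0], [542.0, 173.0], [545.0, 140.0]]
20 [[424.0, 164.0], [429.0, 129.0], [527.0, 162.0], [530.0, 130.0]]
30 [[416.0, 157.0], [420.0, 122.0], [517.0, 155.0], [520.0, 123.0]]
38 [[409.0, 151.0], [414.0, 117.0], [509.0, 149.0], [512.0, 118.0]]
45 [[404.0, 145.0], [408.0, 112.0], [502.0, 144.0], [505.0, 113.0]]
[[373.36364026 426.16387744]]
[[294.17845212 409.57460409]]
[[306.81379087 508.83835531]]
```

Call:
{"op": "drive_tool", "data": {"moves": [{"claw": 1,"dx": 0,"dy": 0,"dz": 0,"yaw": 0},{"claw": 1,"dx": 0,"dy": 0,"dz": 0,"yaw": 0},{"claw": 1,"dx": 0,"dy": 0,"dz": 0,"yaw": 0},{"claw": 1,"dx": 0,"dy": 0,"dz": 0,"yaw": 0},{"claw": 1,"dx": 0,"dy": 0,"dz": 0,"yaw": 0}], "grip_force": 25}}

```text
time_s: 5.25
ee_pos: [464.2, 136.0, 5.4]
ee_rot: [179.8, 0.3, 90.6]
force: [0.3, 0.1, 0.1]
gripper_width: 44.0
```

```bash
python3 look.py scene 140 115 100 120 5 s5
```

```text
5.3 [464.1 136.    5.3] [-1.1  0.2  1.5] 40.56909612360196
```

View pics/s5.png

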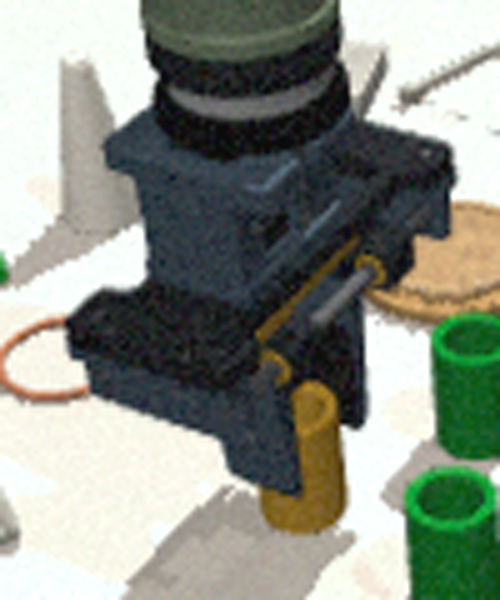

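Call:
{"op": "drive_tool", "data": {"moves": [{"claw": 1,"dx": 0,"dy": 0,"dz": 0,"yaw": 0},{"claw": 1,"dx": 0,"dy": 0,"dz": -0.3,"yaw": 0},{"claw": 1,"dx": 0,"dy": 0,"dz": -0.7,"yaw": 0},{"claw": 1,"dx": 0,"dy": 0,"dz": -1,"yaw": 0},{"claw": 1,"dx": 0,"dy": 0,"dz": -1,"yaw": 0}]}}

```text
time_s: 5.92
ee_pos: [462.4, 135.9, 67.2]
ee_rot: [-179.9, 0.3, 90.6]
force: [-0.4, -0.0, -2.0]
gripper_width: 38.0
```

Call:
{"op": "drive_tool", "data": {"moves": [{"claw": 1,"dx": 0,"dy": 0,"dz": -1,"yaw": 0},{"claw": 1,"dx": 0,"dy": 0,"dz": -1,"yaw": 0},{"claw": 1,"dx": 0,"dy": 0,"dz": -0.5,"yaw": 0},{"claw": 1,"dx": 0,"dy": 0,"dz": 0,"yaw": 0}]}}

```text
time_s: 6.42
ee_pos: [463.3, 136.5, 123.1]
ee_rot: [179.7, 0.2, 90.6]
force: [-0.1, 0.1, -2.1]
gripper_width: 38.0
```

```bash
python3 look.py scene 130 60 160 200 3 s6
```

```text
6.475 [463.  136.4 122.5] [-0.8  0.  -2.2] 38.260715846937494
```

View pics/s6.png

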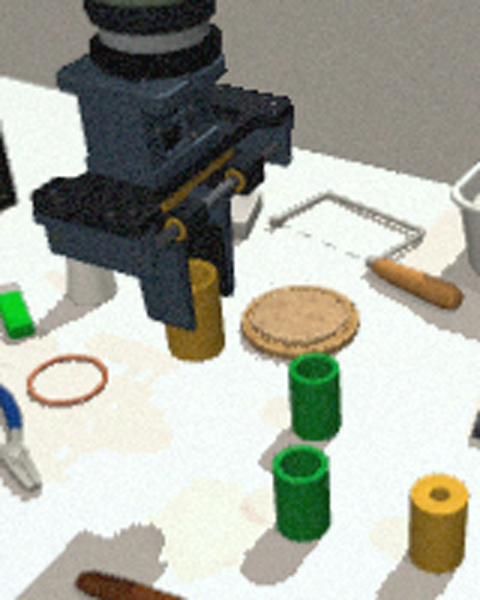

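The lifted ferrule hangs straight at about (195,310) in the crop, with the fingers holding its upper part. The telemetry z reads about 30 mm lower than the visible finger ends. I'll use relative heights, where a TCP z of about 5.3 means the ferrule is on the bench.

Call:
{"op": "drive_tool", "data": {"moves": [{"claw": 1,"dx": -0.5,"dy": 0.4,"dz": 0,"yaw": 0},{"claw": 1,"dx": -0.95,"dy": 0.8,"dz": 0,"yaw": 0},{"claw": 1,"dx": -0.95,"dy": 0.8,"dz": 0,"yaw": 0},{"claw": 1,"dx": -0.95,"dy": 0.8,"dz": 0,"yaw": 0},{"claw": 1,"dx": -0.95,"dy": 0.8,"dz": 0,"yaw": 0}]}}

```text
time_s: 7.1
ee_pos: [536.4, 46.5, 118.8]
ee_rot: [-179.8, 0.4, 90.7]
force: [0.2, 0.9, -1.7]
gripper_width: 38.1
```

Call:
{"op": "drive_tool", "data": {"moves": [{"claw": 1,"dx": -0.95,"dy": 0.8,"dz": 0,"yaw": 0},{"claw": 1,"dx": -0.95,"dy": 0.8,"dz": 0,"yaw": 0},{"claw": 1,"dx": -0.95,"dy": 0.8,"dz": 0,"yaw": 0},{"claw": 1,"dx": -0.95,"dy": 0.8,"dz": 0,"yaw": 0},{"claw": 1,"dx": -0.95,"dy": 0.8,"dz": 0,"yaw": 0}]}}

```text
time_s: 7.72
ee_pos: [620.4, -55.2, 114.3]
ee_rot: [-179.4, 0.4, 90.6]
force: [-0.4, -0.6, -2.3]
gripper_width: 38.4
```

Call:
{"op": "drive_tool", "data": {"moves": [{"claw": 1,"dx": 0,"dy": 0,"dz": 0,"yaw": 0}]}}

```text
time_s: 7.85
ee_pos: [621.3, -57.2, 113.3]
ee_rot: [-179.3, 0.4, 90.5]
force: [-0.7, 0.9, -2.0]
gripper_width: 38.0
```

Call:
{"op": "drive_tool", "data": {"moves": [{"claw": 1,"dx": 0.04,"dy": 0.15,"dz": 0.2,"yaw": 0.05},{"claw": 1,"dx": 0,"dy": 0,"dz": 0.2,"yaw": 0},{"claw": 1,"dx": 0,"dy": 0,"dz": 0,"yaw": 0}]}}

```text
time_s: 8.22
ee_pos: [622.8, -55.6, 103.5]
ee_rot: [-179.1, 0.4, 90.1]
force: [-0.7, -0.3, -1.5]
gripper_width: 37.9
```

```bash
python3 look.py scene 240 60 120 160 4 s7;python3 look.py top 220 60 140 150 4 t7
```

```text
8.275 [623.  -55.6 103.8] [-0.2  0.1 -2.2] 37.728539125232544
8.325 [623.2 -55.6 104.1] [-0.1  0.6 -1.8] 37.956000758628164
```

View pics/s7.png

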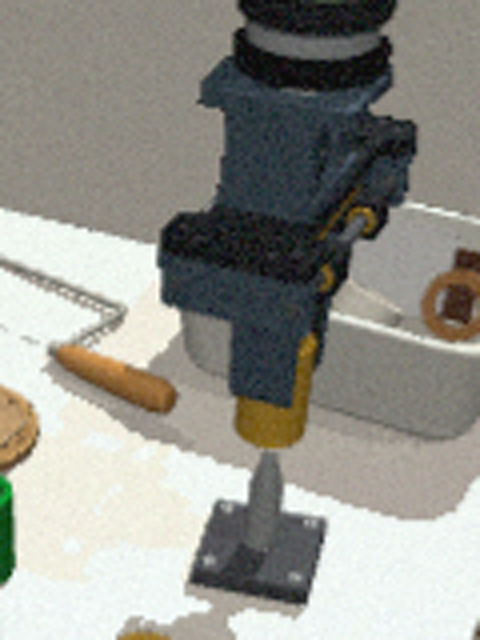

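View pics/t7.png

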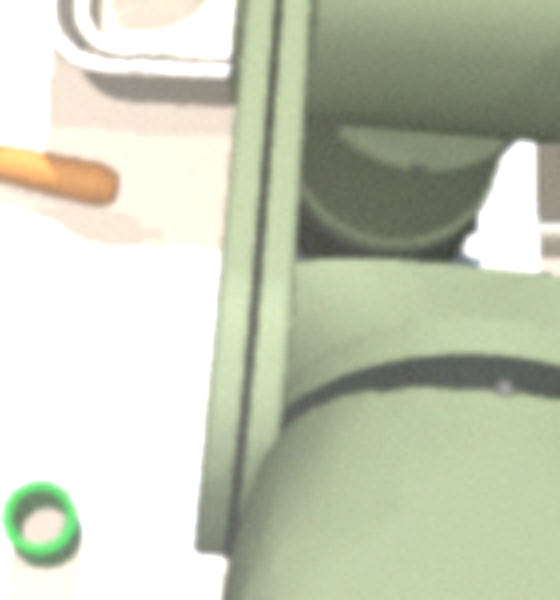

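In the scene crop the ferrule bottom is at (270,447), right above the pin tip at (268,452). The top view is blocked by the arm.

Run:
```python
from h import *
import pickle
f=pickle.load(open("s7.pkl","rb"))
hsv=cv2.cvtColor(f["color"],cv2.COLOR_BGR2HSV)
m=cv2.inRange(hsv,(12,110,40),(34,255,255)); m[:140]=0;m[175:]=0;m[:,:290]=0;m[:,325:]=0
for v in range(140,175):
    u=np.where(m[v])[0]
    if len(u): print(v,u.min(),u.max(),end=' | ')
t=np.linspace(0,2*np.pi,200)
for c in([623,-55.6],[624.2,-56.5]):
    for z in(94,98.5,103):
        q=proj(f,np.c_[c[0]+20*np.cos(t),c[1]+20*np.sin(t),0*t+z]); print("\n",c,z,q.min(0).round(1),q.max(0).round(1),q[q[:,1].argmax()].round(1))
print(proj(f,[624.2,-56.5,80]),proj(f,[624.2,-56.5,14]))
```

```text
143 317 317 | 144 316 318 | 145 315 318 | 146 315 318 | 147 315 318 | 148 314 317 | 149 314 317 | 150 314 317 | 151 314 317 | 152 314 318 | 153 314 317 | 154 314 317 | 155 314 317 | 156 314 317 | 157 313 316 | 158 313 316 | 159 299 316 | 160 300 316 | 161 299 316 | 162 299 316 | 163 299 316 | 164 299 316 | 165 299 315 | 166 299 315 | 167 299 315 | 168 300 315 | 169 301 314 | 170 302 313 | 171 304 311 | 
 [623, -55.6] 94 [298. 164.] [315.8 174.4] [307.8 174.4]

 [623, -55.6] 98.5 [298.2 162.4] [316.  172.8] [308.  172.8]

 [623, -55.6] 103 [298.3 160.8] [316.2 171.1] [308.1 171.1]

 [624.2, -56.5] 94 [298.6 163.9] [316.3 174.2] [308.4 174.2]

 [624.2, -56.5] 98.5 [298.8 162.3] [316.5 172.6] [308.5 172.6]

 [624.2, -56.5] 103 [298.9 160.6] [316.8 170.9] [308.7 170.9]
[[306.91300888 173.88463999]] [[304.51608808 195.89712354]]
```

Call:
{"op": "drive_tool", "data": {"moves": [{"claw": 1,"dx": -0.04,"dy": 0.05,"dz": 0.3,"yaw": 0},{"claw": 1,"dx": 0,"dy": 0,"dz": 0.3,"yaw": 0},{"claw": 1,"dx": 0,"dy": 0,"dz": 0.3,"yaw": 0},{"claw": 1,"dx": 0,"dy": 0,"dz": 0,"yaw": 0}]}}

```text
time_s: 8.82
ee_pos: [623.7, -56.2, 85.0]
ee_rot: [-179.2, 0.4, 90.1]
force: [-0.6, -0.1, -2.1]
gripper_width: 37.8
```

```bash
python3 look.py scene 270 120 80 100 6 s8
```

```text
8.875 [624.  -56.2  85.3] [ 0.2 -1.2 -1. ] 37.84708724943617
```

View pics/s8.png

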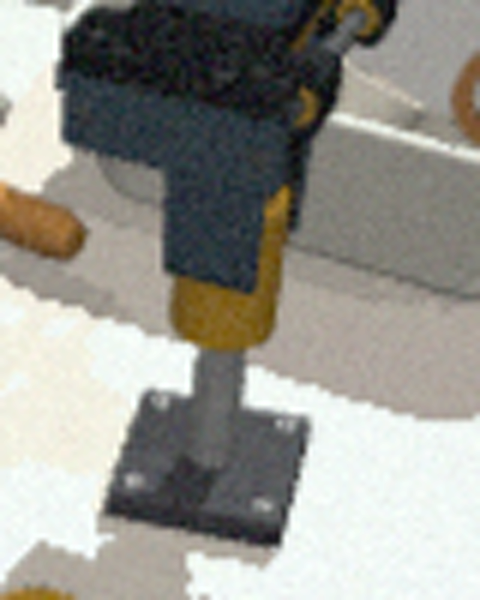

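The pin at x≈219 lines up with the ferrule axis at x≈222 in the crop, so I'll continue down.

Call:
{"op": "drive_tool", "data": {"moves": [{"claw": 1,"dx": 0,"dy": 0,"dz": 0.4,"yaw": 0},{"claw": 1,"dx": 0,"dy": 0,"dz": 0.4,"yaw": 0},{"claw": 1,"dx": 0,"dy": 0,"dz": 0.3,"yaw": 0},{"claw": 1,"dx": 0,"dy": 0,"dz": 0,"yaw": 0}]}}

```text
time_s: 9.38
ee_pos: [623.6, -56.4, 61.7]
ee_rot: [-179.2, 0.4, 90.1]
force: [0.5, -0.0, -2.2]
gripper_width: 38.0
```

Call:
{"op": "drive_tool", "data": {"moves": [{"claw": 1,"dx": 0,"dy": 0.03,"dz": 0.4,"yaw": 0},{"claw": 1,"dx": 0,"dy": 0,"dz": 0.4,"yaw": 0},{"claw": 1,"dx": 0,"dy": 0,"dz": 0.4,"yaw": 0},{"claw": 1,"dx": 0,"dy": 0,"dz": 0,"yaw": 0}]}}

```text
time_s: 9.88
ee_pos: [623.9, -56.6, 35.9]
ee_rot: [-179.2, 0.4, 90.1]
force: [-0.3, 0.3, -1.7]
gripper_width: 37.9
```

Call:
{"op": "drive_tool", "data": {"moves": [{"claw": 1,"dx": 0,"dy": 0,"dz": 0.25,"yaw": 0},{"claw": 1,"dx": 0,"dy": 0,"dz": 0.2,"yaw": 0},{"claw": 1,"dx": 0,"dy": 0,"dz": 0,"yaw": 0}]}}

```text
time_s: 10.25
ee_pos: [624.2, -56.7, 26.5]
ee_rot: [-179.3, 0.4, 90.1]
force: [0.3, 0.2, -1.6]
gripper_width: 37.7
```

Expected contact is at z≈19, so I'll use small steps until the force shows it.

Call:
{"op": "drive_tool", "data": {"moves": [{"claw": 1,"dx": 0,"dy": 0,"dz": 0.15,"yaw": 0},{"claw": 1,"dx": 0,"dy": 0,"dz": 0.1,"yaw": 0}]}}

```text
time_s: 10.5
ee_pos: [624.4, -56.7, 21.7]
ee_rot: [-179.3, 0.4, 90.1]
force: [-0.3, 0.3, -2.2]
gripper_width: 37.9
```

Call:
{"op": "drive_tool", "data": {"moves": [{"claw": 1,"dx": 0,"dy": 0,"dz": 0.1,"yaw": 0},{"claw": 1,"dx": 0,"dy": 0,"dz": 0.05,"yaw": 0}]}}

```text
time_s: 10.75
ee_pos: [624.5, -56.8, 19.5]
ee_rot: [-179.3, 0.4, 90.1]
force: [-3.0, -0.8, 8.9]
gripper_width: 38.2
```

Call:
{"op": "drive_tool", "data": {"moves": [{"claw": -0.2,"dx": 0,"dy": 0,"dz": 0,"yaw": 0},{"claw": -0.6,"dx": 0,"dy": 0,"dz": 0,"yaw": 0},{"claw": -0.6,"dx": 0,"dy": 0,"dz": 0,"yaw": 0}]}}

```text
time_s: 11.12
ee_pos: [625.4, -56.9, 20.1]
ee_rot: [-179.5, 0.4, 90.1]
force: [0.7, -0.1, 0.1]
gripper_width: 65.0
```

```bash
python3 look.py scene 270 120 80 100 6 s9
```

```text
11.175 [625.4 -56.9  20.1] [ 0.6 -0.3 -0.2] 69.18686210031548
```

View pics/s9.png

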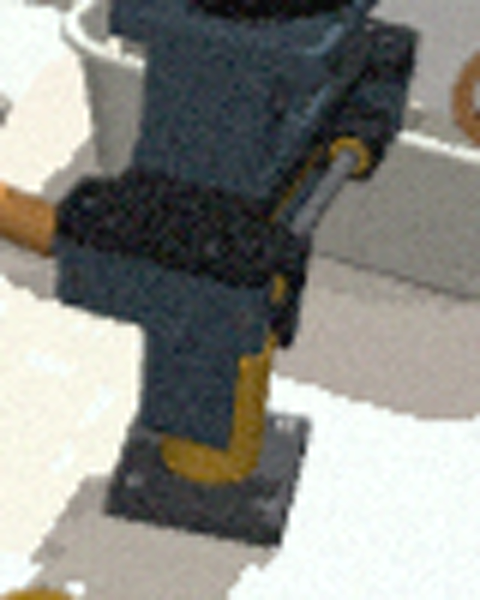

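The ferrule sits on the base at about (212,470) in the crop and the fingers are free of it. Next I'll retreat to the narrow one.

Call:
{"op": "drive_tool", "data": {"moves": [{"claw": -1,"dx": 0,"dy": 0,"dz": -0.4,"yaw": 0},{"claw": -1,"dx": 0,"dy": 0,"dz": -1,"yaw": 0},{"claw": -1,"dx": 0,"dy": 0,"dz": -1,"yaw": 0},{"claw": -1,"dx": 0,"dy": 0,"dz": -1,"yaw": 0},{"claw": -1,"dx": 0,"dy": 0,"dz": -1,"yaw": 0}]}}

```text
time_s: 11.8
ee_pos: [625.6, -56.1, 110.8]
ee_rot: [-179.3, 0.4, 90.1]
force: [-0.3, -0.0, -0.1]
gripper_width: 91.0
```

Call:
{"op": "drive_tool", "data": {"moves": [{"claw": -1,"dx": 0,"dy": -1,"dz": 0,"yaw": 0},{"claw": -1,"dx": 0.05,"dy": -1,"dz": 0,"yaw": 0},{"claw": -1,"dx": 0.05,"dy": -1,"dz": 0,"yaw": 0},{"claw": -1,"dx": 0.05,"dy": -1,"dz": 0,"yaw": 0},{"claw": -1,"dx": 0.05,"dy": -1,"dz": 0,"yaw": 0}]}}

```text
time_s: 12.42
ee_pos: [526.6, -52.5, 116.6]
ee_rot: [-179.9, 0.5, 90.1]
force: [-0.5, 1.5, 0.4]
gripper_width: 91.4
```

Call:
{"op": "drive_tool", "data": {"moves": [{"claw": -1,"dx": 0,"dy": -1,"dz": 0,"yaw": 0},{"claw": -1,"dx": 0,"dy": -1,"dz": 0,"yaw": 0},{"claw": -1,"dx": 0,"dy": -0.8,"dz": 0,"yaw": 0},{"claw": -1,"dx": 0,"dy": 0,"dz": 0,"yaw": 0}]}}

```text
time_s: 12.92
ee_pos: [468.3, -52.6, 118.9]
ee_rot: [179.9, 0.5, 90.1]
force: [-0.0, -0.7, 0.2]
gripper_width: 91.0
```

Call:
{"op": "drive_tool", "data": {"moves": [{"claw": -1,"dx": 0,"dy": -0.4,"dz": 0.6,"yaw": 0},{"claw": -1,"dx": 0,"dy": 0,"dz": 0.8,"yaw": 0},{"claw": -1,"dx": 0,"dy": 0,"dz": 0.8,"yaw": 0},{"claw": -1,"dx": 0,"dy": 0,"dz": 0,"yaw": 0}]}}

```text
time_s: 13.42
ee_pos: [460.9, -53.1, 72.0]
ee_rot: [179.9, 0.5, 90.1]
force: [0.5, -0.7, 0.6]
gripper_width: 91.2
```

```bash
python3 look.py scene 200 120 150 150 4 s10; python3 look.py top 220 100 130 150 4 t10
```

```text
13.475 [461.6 -53.2  72.8] [-1.4  0.7  0.4] 91.59690732491525
13.525 [462.2 -53.2  73.4] [ 0.2 -0.5 -0.8] 91.23192993703373
```

View pics/s10.png

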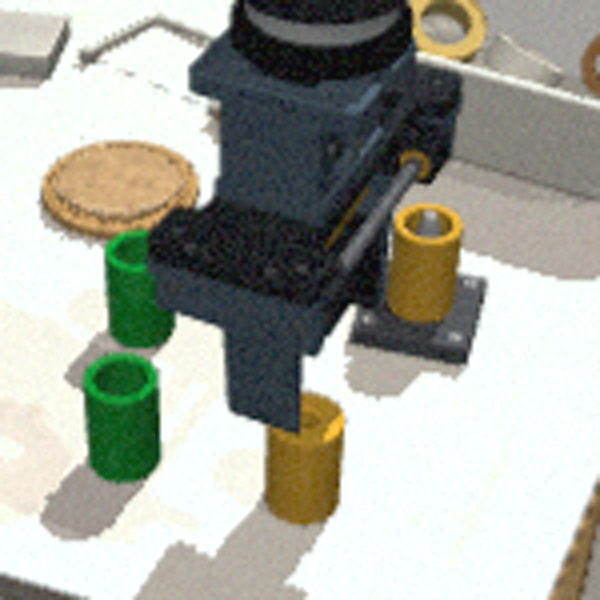

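View pics/t10.png

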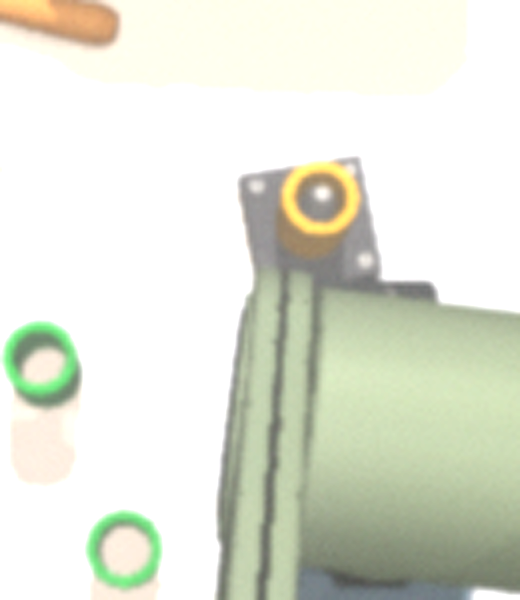

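The wide ferrule is seated with the pin tip inside its bore, at (425,222) in the scene crop and (320,195) in the top crop. Now I'll grasp the narrow one.

Call:
{"op": "drive_tool", "data": {"moves": [{"claw": -1,"dx": 0,"dy": -0.08,"dz": 0.8,"yaw": 0},{"claw": -1,"dx": 0,"dy": 0,"dz": 0.9,"yaw": 0},{"claw": -1,"dx": 0,"dy": 0,"dz": 0.9,"yaw": 0},{"claw": -1,"dx": 0,"dy": 0,"dz": 0.6,"yaw": 0},{"claw": -1,"dx": 0,"dy": 0,"dz": 0,"yaw": 0}]}}

```text
time_s: 14.15
ee_pos: [465.3, -54.3, 10.7]
ee_rot: [179.2, 0.6, 90.1]
force: [-0.5, 0.3, 0.2]
gripper_width: 91.0
```

Call:
{"op": "drive_tool", "data": {"moves": [{"claw": -1,"dx": 0.08,"dy": -0.2,"dz": 0.15,"yaw": 0},{"claw": -1,"dx": 0,"dy": -0.1,"dz": 0.1,"yaw": 0},{"claw": -1,"dx": 0,"dy": 0,"dz": 0,"yaw": 0}]}}

```text
time_s: 14.52
ee_pos: [460.2, -52.8, 6.7]
ee_rot: [179.1, 0.6, 90.1]
force: [0.8, 0.0, 0.3]
gripper_width: 91.1
```

Call:
{"op": "drive_tool", "data": {"moves": [{"claw": 1,"dx": 0,"dy": 0,"dz": 0,"yaw": 0},{"claw": 1,"dx": 0,"dy": 0,"dz": 0,"yaw": 0},{"claw": 1,"dx": 0,"dy": 0,"dz": 0,"yaw": 0},{"claw": 1,"dx": 0,"dy": 0,"dz": 0,"yaw": 0},{"claw": 1,"dx": 0,"dy": 0,"dz": 0,"yaw": 0}], "grip_force": 30}}

```text
time_s: 15.15
ee_pos: [460.7, -52.9, 7.2]
ee_rot: [179.0, 0.6, 90.1]
force: [-0.5, 1.4, -0.1]
gripper_width: 44.5
```

Call:
{"op": "drive_tool", "data": {"moves": [{"claw": 1,"dx": 0,"dy": 0,"dz": 0,"yaw": 0},{"claw": 1,"dx": 0,"dy": 0,"dz": 0,"yaw": 0}]}}

```text
time_s: 15.4
ee_pos: [460.7, -52.9, 7.2]
ee_rot: [179.0, 0.6, 90.1]
force: [0.1, -0.1, 0.3]
gripper_width: 38.0
```

Call:
{"op": "drive_tool", "data": {"moves": [{"claw": 1,"dx": 0,"dy": 0,"dz": -0.4,"yaw": 0},{"claw": 1,"dx": 0,"dy": 0,"dz": -1,"yaw": 0},{"claw": 1,"dx": 0,"dy": 0,"dz": -1,"yaw": 0},{"claw": 1,"dx": 0,"dy": 0,"dz": -1,"yaw": 0},{"claw": 1,"dx": 0,"dy": 0,"dz": -1,"yaw": 0}]}}

```text
time_s: 16.02
ee_pos: [455.0, -51.3, 95.6]
ee_rot: [179.6, 0.5, 90.1]
force: [0.3, -0.2, -3.5]
gripper_width: 37.6
```

Call:
{"op": "drive_tool", "data": {"moves": [{"claw": 1,"dx": 0,"dy": 0,"dz": -0.6,"yaw": 0},{"claw": 1,"dx": 0.5,"dy": 0.5,"dz": 0,"yaw": 0},{"claw": 1,"dx": 1,"dy": 0.9,"dz": 0,"yaw": 0},{"claw": 1,"dx": 1,"dy": 0.9,"dz": 0,"yaw": 0},{"claw": 1,"dx": 1,"dy": 0.9,"dz": 0,"yaw": 0}]}}

```text
time_s: 16.65
ee_pos: [519.9, 21.9, 106.5]
ee_rot: [179.7, 0.5, 90.0]
force: [-0.3, -0.6, -3.7]
gripper_width: 38.1
```

```bash
python3 look.py scene 150 60 200 200 3 s11
```

```text
16.7 [523.1  24.5 106.5] [ 2.8  2.8 -3.2] 37.40522991055148
```

View pics/s11.png

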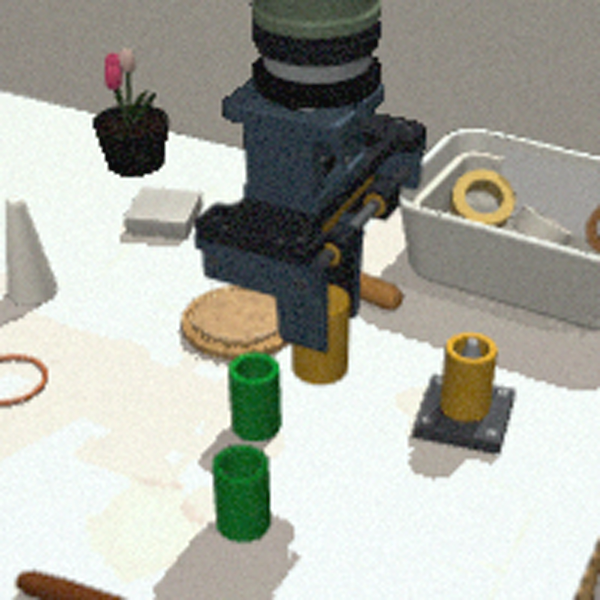

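Call:
{"op": "drive_tool", "data": {"moves": [{"claw": 1,"dx": 1,"dy": 0.9,"dz": 0,"yaw": 0},{"claw": 1,"dx": 1,"dy": 0.9,"dz": 0,"yaw": 0},{"claw": 1,"dx": 1,"dy": 0.9,"dz": 0,"yaw": 0},{"claw": 1,"dx": 1,"dy": 0.9,"dz": 0,"yaw": 0},{"claw": 1,"dx": 1,"dy": 0.9,"dz": 0,"yaw": 0}]}}

```text
time_s: 17.32
ee_pos: [613.6, 130.8, 98.9]
ee_rot: [-179.9, 0.4, 90.0]
force: [-0.3, -0.4, -3.6]
gripper_width: 37.8
```

Call:
{"op": "drive_tool", "data": {"moves": [{"claw": 1,"dx": 1,"dy": 0.9,"dz": 0,"yaw": 0},{"claw": 1,"dx": 1,"dy": 1,"dz": 0,"yaw": 0},{"claw": 1,"dx": 0,"dy": 0,"dz": 0,"yaw": 0},{"claw": 1,"dx": 0,"dy": 0,"dz": 0,"yaw": 0}]}}

```text
time_s: 17.82
ee_pos: [651.6, 176.0, 91.3]
ee_rot: [-179.4, 0.4, 90.2]
force: [-0.3, 0.1, -4.9]
gripper_width: 37.9
```

Call:
{"op": "drive_tool", "data": {"moves": [{"claw": 1,"dx": -0.35,"dy": 0.15,"dz": 0.4,"yaw": 0},{"claw": 1,"dx": 0,"dy": 0,"dz": 0.7,"yaw": 0},{"claw": 1,"dx": 0,"dy": 0,"dz": 0.7,"yaw": 0},{"claw": 1,"dx": 0,"dy": 0,"dz": 0,"yaw": 0}]}}

```text
time_s: 18.32
ee_pos: [652.0, 166.3, 51.3]
ee_rot: [-179.1, 0.5, 90.1]
force: [0.8, -0.3, -2.8]
gripper_width: 37.7
```

```bash
python3 look.py scene 180 80 130 130 4.5 s12
```

```text
18.375 [652.7 166.4  52.1] [-0.1  0.4 -4.1] 37.76326214410843
```

View pics/s12.png

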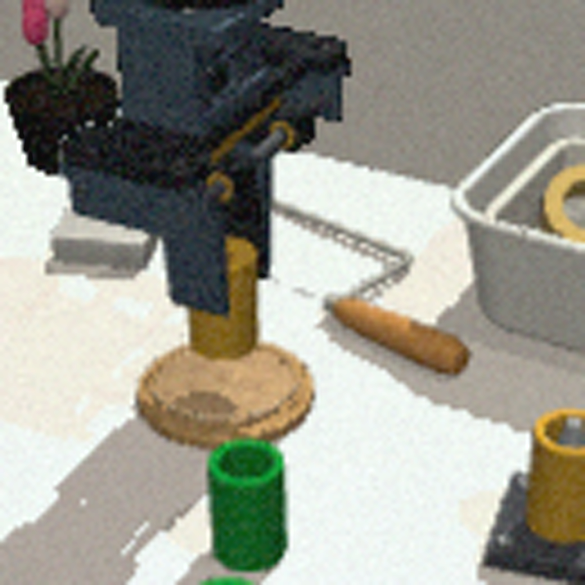

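The ferrule bottom at (222,355) hovers over the dish at (225,390), level with expectation. I'll correct a little and go down.

Call:
{"op": "drive_tool", "data": {"moves": [{"claw": 1,"dx": 0.13,"dy": 0.12,"dz": 0.5,"yaw": 0},{"claw": 1,"dx": 0,"dy": 0,"dz": 0.5,"yaw": 0},{"claw": 1,"dx": 0,"dy": 0,"dz": 0.3,"yaw": 0},{"claw": 1,"dx": 0,"dy": 0,"dz": 0,"yaw": 0}]}}

```text
time_s: 18.88
ee_pos: [655.5, 169.5, 25.0]
ee_rot: [-179.3, 0.5, 90.1]
force: [0.3, -0.3, -4.1]
gripper_width: 37.4
```

Call:
{"op": "drive_tool", "data": {"moves": [{"claw": 1,"dx": 0,"dy": 0,"dz": 0.2,"yaw": 0},{"claw": 1,"dx": 0,"dy": 0,"dz": 0.1,"yaw": 0},{"claw": 1,"dx": 0,"dy": 0,"dz": 0.1,"yaw": 0}]}}

```text
time_s: 19.25
ee_pos: [656.0, 169.5, 17.2]
ee_rot: [-179.4, 0.4, 90.1]
force: [-0.0, 0.7, -3.3]
gripper_width: 37.3
```

Call:
{"op": "drive_tool", "data": {"moves": [{"claw": 1,"dx": 0,"dy": 0,"dz": 0.1,"yaw": 0}]}}

```text
time_s: 19.38
ee_pos: [656.0, 169.7, 16.0]
ee_rot: [-179.4, 0.4, 90.1]
force: [-2.8, 0.0, 6.6]
gripper_width: 37.6
```

Contact at z=16.0, where 16.2 was expected. Release and retreat.

Call:
{"op": "drive_tool", "data": {"moves": [{"claw": -0.2,"dx": 0,"dy": 0,"dz": 0,"yaw": 0},{"claw": -0.6,"dx": 0,"dy": 0,"dz": 0,"yaw": 0},{"claw": -0.6,"dx": 0,"dy": 0,"dz": 0,"yaw": 0},{"claw": -0.6,"dx": 0,"dy": 0,"dz": -0.3,"yaw": 0},{"claw": -0.6,"dx": 0,"dy": 0,"dz": -0.8,"yaw": 0}]}}

```text
time_s: 20.0
ee_pos: [657.2, 169.9, 39.9]
ee_rot: [-179.6, 0.4, 90.1]
force: [0.3, -0.2, 0.0]
gripper_width: 72.9
```

Call:
{"op": "drive_tool", "data": {"moves": [{"claw": -0.6,"dx": 0,"dy": 0,"dz": -1,"yaw": 0},{"claw": -0.6,"dx": 0,"dy": 0,"dz": -1,"yaw": 0},{"claw": -0.6,"dx": 0,"dy": 0,"dz": -1,"yaw": 0},{"claw": -0.6,"dx": 0,"dy": 0,"dz": -1,"yaw": 0},{"claw": -0.6,"dx": 0,"dy": 0,"dz": -0.5,"yaw": 0}]}}

```text
time_s: 20.62
ee_pos: [659.7, 171.0, 139.8]
ee_rot: [180.0, 0.3, 90.1]
force: [0.2, 0.2, 0.7]
gripper_width: 73.2
```

Call:
{"op": "drive_tool", "data": {"moves": [{"claw": -0.6,"dx": 0,"dy": -1,"dz": 0,"yaw": 0},{"claw": -0.6,"dx": 0,"dy": -1,"dz": 0,"yaw": 0},{"claw": -0.6,"dx": 0,"dy": -1,"dz": 0,"yaw": 0},{"claw": -0.6,"dx": 0,"dy": -1,"dz": 0,"yaw": 0},{"claw": -0.6,"dx": 0,"dy": -1,"dz": 0,"yaw": 0}]}}

```text
time_s: 21.25
ee_pos: [558.5, 170.8, 142.4]
ee_rot: [179.7, 0.2, 90.1]
force: [-0.4, 0.8, 0.3]
gripper_width: 73.0
```

Call:
{"op": "drive_tool", "data": {"moves": [{"claw": -0.6,"dx": 0,"dy": -1,"dz": 0,"yaw": 0},{"claw": -0.6,"dx": 0,"dy": -1,"dz": 0,"yaw": 0},{"claw": -0.6,"dx": 0,"dy": -1,"dz": 0,"yaw": 0},{"claw": -0.6,"dx": 0,"dy": 0,"dz": 0,"yaw": 0},{"claw": -0.6,"dx": 0,"dy": 0,"dz": 0,"yaw": 0}]}}

```text
time_s: 21.88
ee_pos: [496.1, 170.6, 144.0]
ee_rot: [179.6, 0.2, 90.1]
force: [0.1, 0.1, 0.0]
gripper_width: 73.0
```

```bash
python3 look.py scene 150 100 200 170 4 s13; python3 look.py top 150 90 200 150 4 t13
python3 - <<'E'
from h import *
import pickle
f=pickle.load(open("t13.pkl","rb"))
hsv=cv2.cvtColor(f["color"],cv2.COLOR_BGR2HSV)
m=cv2.inRange(hsv,(20,140,110),(32,255,255))
for k in cv2.findContours(m,cv2.RETR_EXTERNAL,cv2.CHAIN_APPROX_NONE)[0]:
    if cv2.contourArea(k)>60: print(cv2.boundingRect(k),cv2.minEnclosingCircle(k))
E
```

```text
21.925 [496.  170.6 143.9] [ 0.5 -0.3 -0.6] 72.89466296104128
21.975 [496.1 170.6 143.7] [ 0.1 -0.3  0.5] 73.03986889705664
(184, 127, 18, 18) ((192.3000030517578, 135.3000030517578), 9.0211820602417)
```

View pics/s13.png

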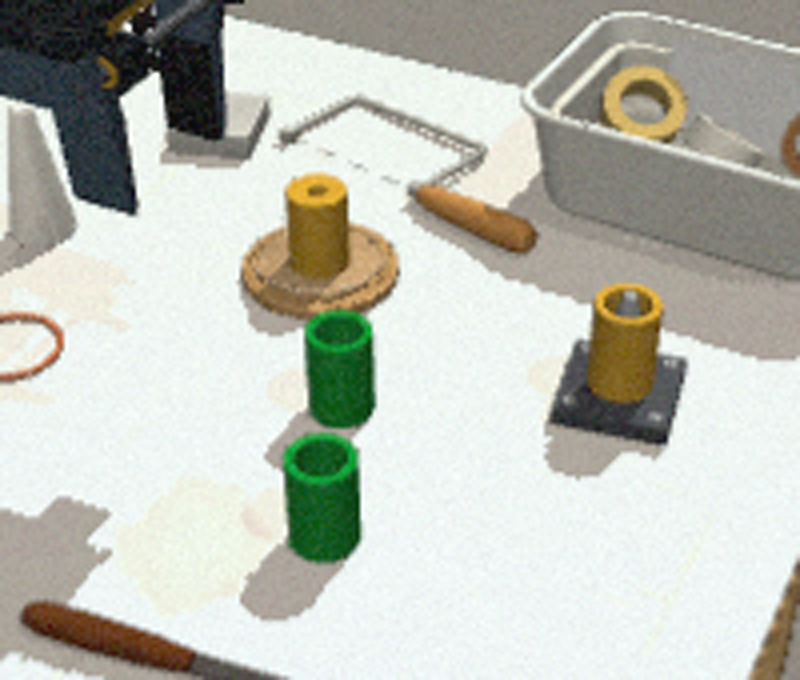

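View pics/t13.png

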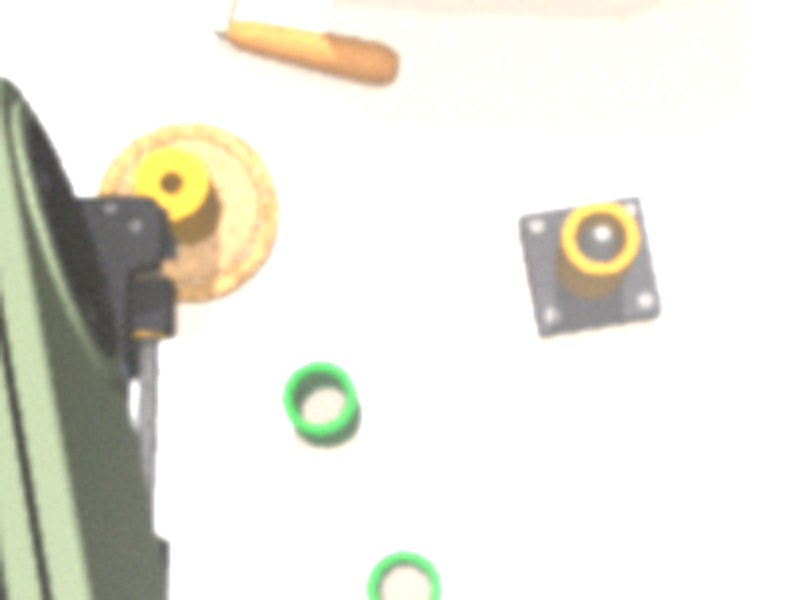

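Run:
```python
from h import *
import pickle
f=pickle.load(open("t13.pkl","rb"))
c=lambda x,y:((x+.5)/4-.5+150,(y+.5)/4-.5+90)
print("narrow",onz(f,[(192.3,135.3),c(172,183)],69)[:,:2]," dish 655.5,169")
print("wide",onz(f,[c(600,238)],74)[:,:2]," gauge 624.2,-56.5")
s=pickle.load(open("s13.pkl","rb"))
c=lambda x,y:((x+.5)/4-.5+150,(y+.5)/4-.5+100)
print(onz(s,[c(318,190)],69)[:,:2],onz(s,[c(627,303)],74)[:,:2])
```

```text
narrow [[654.79485033 168.92897688]
 [654.63011564 168.23809133]]  dish 655.5,169
wide [[623.33999099 -55.823496  ]]  gauge 624.2,-56.5
[[657.19580557 168.42345415]] [[626.04426666 -55.04756045]]
```

Both ferrules are within about 2 mm of target, upright and released, and the arm is clear. Handing in.

```bash
python3 -c "
from workcell import job; print(job.job_done())"
```

```text
the job is handed in; nothing more can be done
None
```

The job is handed in at about 22 s of the 54 s allowed: both ferrules are placed, released and standing upright. No verdict is reported at hand-in.

- **Wide-bored ferrule:** it is down on the gauge base. I lowered it in small steps until the force showed contact. The last views put its axis within about 2–3 mm of the pin, with the pin tip visible in the bore.
- **Narrow-bored ferrule:** it stands in the dish, within about 2 mm of the centre. It touched the floor at the height I expected.
- **Look-alikes:** neither green one was touched.

**One disagreement:** the telemetry height read about 30 mm lower than where both cameras showed the finger ends. I did not find the cause. I worked from the height at each grasp instead, and both contact heights then matched. The ferrules were therefore gripped by their upper half, nearer the fingertips than planned. Everything else agreed to within about 3 mm.

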